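# Check off the finished sampling steps

### The arm

A 7-joint arm with a two-finger parallel gripper is mounted at the origin on a cart in front of the work surface, level with it; the furniture and walls round the work are solid. World frame = base frame: x ahead of the robot, y to its left, z up, the work surface at z = 0. Lengths are in m, angles in rad, forces in N, time in s.
With the tool pointing down it reaches from about 0.425 to 0.925 m from the base axis. Payload 6.8 kg.
Tool frame: the origin (TCP) lies on the mounting face of the last link; the fingertips stand 173 mm ahead of it and the grasp point (between the pads) lies 155 mm ahead of it (grip_point_offset is the distance from the TCP to the grasp point, in m); x points along the fingers, z is the direction in which the jaws open and shut, and the axes are right-handed (so a half turn about x gives the same grasp; the last joint's range is limited). The gripper opens to 85 mm and grips with 20 to 120 N. Pads are 22 mm wide; open, the fingers measure 114 mm over their backs; the gripper's body (76 mm by 85 mm) begins 54 mm behind the grasp point. The pads swing forward as they close: fully open they stand 13 mm farther back than shut.
Start: joints at [-1.376, 0.477, 0.022, 1.555, -0.011, 1.109, -0.083], TCP at [0.201, 0.644, 0.405] pointing down, gripper open.
Joint ranges: [-2.96, 2.96], [-0.34, 2.1], [-1.41, 1.46], [0.24, 2.44], [-1.37, 4.51], [0.17, 1.92], [-2.96, 2.96]. Speed limits (rad/s): [2.39, 2.39, 3.14, 3.14, 3.14, 3.14, 3.14].

### API

Orientations are given as a rotation vector (axis times angle).
In Python, from bench import * gives the robot as it stands. The module is installed in compiled form; this text tells all that it offers.
- The arm moves only by the tool servo_tool, never from a script. Its argument "motion" is a list of rows, each a list of 5 numbers: the shift along the tool's x, y, z in m, then the turn about the tool's x in degrees, then the gripper command: -1 is fully open, 1 is shut, values between are in proportion. In form: [[dx, dy, dz, turn, fingers], ...]. A call has 1 to 8 rows; each row is the pose to reach, as a shift and turn from the pose measured when the call began, along the tool's axes at that moment; what a row does not reach only later rows make up. A row lasts 1/10 s, in which the tool goes at most 50 mm and 8.59 degrees, less where a joint would pass 70% of its speed; a pose out of reach is approached as far as the arm can. A call with a gripper value outside its range is refused whole. The fingers move at their own pace and stop on an object; "force" is the grip in N (left out, the last holds). Time passes only in rows, so rows that repeat a pose let the fingers close. It gives the time, the measured TCP pose, the force and the opening at its end, in the units of the state.
- get_obs(): the state, without advancing time (a new reading comes with each control period).
- grab_frame(name): name is "scene" or "top"; returns the picture (400x640x3 uint8, red, green, blue); there is no depth.
- camera_params(name): a dict with "mtx" (3x3 intrinsics, pixels), "world_to_cam" (4x4, takes a point from world to camera coordinates). Camera axes: x right, y down, z forward; pixel columns grow to the right and rows downward; lengths in m; the calibration is good to about 2 mm. A picture is of the moment at which its call begins. camera_params takes no time and is no camera call.
- hand_in(): hands the job in, once; it reports no verdict.
The state is a dict: "clock": time; "joints": joint angles; "qvel": joint speeds; "tau": joint torques, N m; "tcp_pos": TCP position; "orientation": TCP orientation; "contact_force": force on the tool from outside, world axes, zero at the start; "moment": the same for the moment, N m; "grip_width": finger opening in m.
Only numpy, scipy, OpenCV 4.12 (cv2) and the standard library are available. Lean on these libraries where they do the work, as an engineer would, in place of code of your own. Each camera call takes 0.05 s, during which the arm holds its last target. There are 200 camera calls.

### The job

Three steps of the swab procedure are finished, so check them off on the push-key blocks: with the fingertips, tap down the round key (hands cleaned), then the long bar key (swab taken), then the square key (tube stored), each lightly, until it is well past halfway down but not forced against its stop (the keys stay where they are left). Leave the cross-shaped key up, since that step is still to come. Pick nothing up, and leave the blocks and the things around them standing where they are.

Things in the scene. Friction and masses are not known exactly. Their poses are not given: they have to be found in the camera images.
- round_block: loose white block, 60 x 60 mm and 37 mm high, 0.5 kg, on rubber feet, standing on the table, with one black push key on top whose head is a round disc, 36 mm across. Origin: centre of its underside; z up; the key is centred on its z axis.
- round_key_top (a point): centre of the flat top face of the round key's 9 mm thick head, 65 mm above the table when the key is fully up; it moves down with the key
- round_key (a joint): how far this key has been pushed down, in m: 0 fully up, 0.014 on its hard stop (starts between 0 and 0.002); it counts as down from 0.008. It has no return: it stays where it is left. It resists with about 4 N at first, about 6 N near the stop, a little more if pushed fast (0.25 N per 10 mm/s).
- bar_block: loose white block, 60 x 60 mm and 37 mm high, 0.5 kg, on rubber feet, standing on the table, with one black push key on top whose head is a long bar, 56 mm along the block's y axis and 18 mm wide (along x). Origin: centre of its underside; z up; the key is centred on its z axis.
- bar_key_top (a point): centre of the flat top face of the bar key's 9 mm thick head, 65 mm above the table when the key is fully up; it moves down with the key
- bar_key (a joint): how far this key has been pushed down, in m: 0 fully up, 0.014 on its hard stop (starts between 0 and 0.002); it counts as down from 0.008. It has no return: it stays where it is left. It resists with about 4 N at first, about 6 N near the stop, a little more if pushed fast (0.25 N per 10 mm/s).
- square_block: loose white block, 60 x 60 mm and 37 mm high, 0.5 kg, on rubber feet, standing on the table, with one black push key on top whose head is a square plate, 34 x 34 mm. Origin: centre of its underside; z up; the key is centred on its z axis.
- square_key_top (a point): centre of the flat top face of the square key's 9 mm thick head, 65 mm above the table when the key is fully up; it moves down with the key
- square_key (a joint): how far this key has been pushed down, in m: 0 fully up, 0.014 on its hard stop (starts between 0 and 0.002); it counts as down from 0.008. It has no return: it stays where it is left. It resists with about 4 N at first, about 6 N near the stop, a little more if pushed fast (0.25 N per 10 mm/s).
- cross_block: loose white block, 60 x 60 mm and 37 mm high, 0.5 kg, on rubber feet, standing on the table, with one black push key on top whose head is a plus-shaped cross of two bars, each 48 x 13 mm. Origin: centre of its underside; z up; the key is centred on its z axis.
- cross_key_top (a point): centre of the flat top face of the cross key's 9 mm thick head, 65 mm above the table when the key is fully up; it moves down with the key
- cross_key (a joint): how far this key has been pushed down, in m: 0 fully up, 0.014 on its hard stop (starts between 0 and 0.002); it counts as down from 0.008. It has no return: it stays where it is left. It resists with about 4 N at first, about 6 N near the stop, a little more if pushed fast (0.25 N per 10 mm/s).
- brown_bottle: loose brown bottle with white screw cap, 42 mm across, 88 mm high, standing; origin at the centre of its underside. Bystander.
- carton: loose small folding carton, 46 x 85 x 60 mm high; origin at the centre of its underside. Bystander.
- timer: loose flat digital timer, 60 x 64 x 18 mm high, lying on the table; origin at the centre of its underside. Bystander.
Things that resemble listed ones, but are neither listed nor needed, are in the scene too. What is shaped like the square_block but purple or turquoise is not meant.

How it is judged:
On the way, in this order (a step that is already met when the one before it is completed fails the run):
1. the round key is down (value of joint round_key above 0.008 m), for 0.2 s.
2. the bar key is down (value of joint bar_key above 0.008 m), for 0.2 s.
3. the square key is down (value of joint square_key above 0.008 m), for 0.2 s.
At the end, for the whole second after the job is handed in: The round, bar and square keys are each at least 8 mm down and the cross key is under 4 mm; all blocks stand within 30 mm and the bottle, carton and timer within 20 mm of where they were, upright (0.1 rad) and at rest (value of joint each of round_key, bar_key, square_key above 0.008 m and value of joint cross_key below 0.004 m and distance of each of round_block, bar_block, square_block, cross_block from where it was at the start of the episode below 0.03 m and distance of each of brown_bottle, carton, timer from where it was at the start of the episode below 0.02 m and angle between each of round_block, bar_block, square_block, cross_block, brown_bottle, carton, timer's own z axis and vertical below 0.1 rad and linear speed of each of round_block, bar_block, square_block, cross_block, brown_bottle, carton, timer below 0.02 m/s); the robot touches nothing.
It fails at once if a key is pushed (over 5 mm) out of turn: the bar before the round key is down, or the square before the bar is down ((value of joint bar_key above 0.005 m and value of joint round_key below 0.008 m) or (value of joint square_key above 0.005 m and value of joint bar_key below 0.008 m)).
It fails at once if the cross key is pushed down (over 4 mm) (value of joint cross_key above 0.004 m).
It fails at once if a block is hit or pressed with more than 18 N (contact force between any of the fingers, the arm and round_block above 18 N or contact force between any of the fingers, the arm and bar_block above 18 N or contact force between any of the fingers, the arm and square_block above 18 N or contact force between any of the fingers, the arm and cross_block above 18 N).
It fails at once if a block or another thing is lifted (15 mm) or tipped (0.25 rad) (height (world z) of any of round_block, bar_block, square_block, cross_block, brown_bottle, carton, timer above 0.015 m or angle between any of round_block, bar_block, square_block, cross_block, brown_bottle, carton, timer's own z axis and vertical above 0.25 rad).
It fails at once if a block is shoved 30 mm, or the bottle, carton or timer 20 mm, from its place (distance of any of round_block, bar_block, square_block, cross_block from where it was at the start of the episode above 0.03 m or distance of any of brown_bottle, carton, timer from where it was at the start of the episode above 0.02 m).
It also fails if it takes over 48 s, if anything falls off the work surface, if the arm or the gripper's body presses on something with over 40 N, if the wrist force passes 120 N, or if a joint passes its speed limit or range.

## Working session

There is one attempt and no reset: what is moved stays moved. The work goes in short steps, Python scripts to look and compute and a tool call to move; the robot and the scene stay as the last step left them, time stands still between calls to the robot, and variables do not carry over. Pictures are saved under pics/ and viewed, about 8 in all and at most 12, crops included, and the job is handed in when it is done.

Besides the shell and the picture viewer there is one more tool, called after "Emit:" as name(argument=value, ...), one argument or row to a line, values as JSON. servo_tool: Moves the arm, as the interface text tells. Its arguments: {"type":"object","properties":{"motion":{"type":"array","items":{"type":"array","items":{"type":"number"}}},"force":{"type":"number"}},"required":["motion"]}

```bash
mkdir -p pics; python3 - <<'E'
from bench import *
import cv2
for n in("top","scene"):
    cv2.imwrite(f"pics/{n}0.png",cv2.cvtColor(grab_frame(n),cv2.COLOR_RGB2BGR))
    print(n,camera_params(n))
o=get_obs();print(o)
E
```

```text
top {'mtx': array([[365.29211545,   0.        , 317.55375552],
       [  0.        , 365.29211545, 197.00088898],
       [  0.        ,   0.        ,   1.        ]]), 'world_to_cam': array([[-0.00253565, -0.99944364,  0.03325615, -0.02139547],
       [-0.99384863, -0.00116341, -0.11074092,  0.52496287],
       [ 0.110718  , -0.03333238, -0.99329275,  1.08998304],
       [ 0.        ,  0.        ,  0.        ,  1.        ]])}
scene {'mtx': array([[490.74844407,   0.        , 322.60293508],
       [  0.        , 490.74844407, 198.42041619],
       [  0.        ,   0.        ,   1.        ]]), 'world_to_cam': array([[ 0.80824151, -0.58836684,  0.02387738, -0.43143295],
       [-0.3596167 , -0.52530341, -0.7711888 ,  0.24332069],
       [ 0.46628479,  0.61472009, -0.63615856,  0.99227702],
       [ 0.        ,  0.        ,  0.        ,  1.        ]])}
{'clock': 0.1, 'joints': array([-1.37609297,  0.47770211,  0.0223611 ,  1.5563495 , -0.01149128,
        1.10931719, -0.08311771]), 'qvel': array([-1.20620158e-04, -1.57329000e-03, -1.16500616e-03, -2.07429034e-03,
        2.18102179e-03,  3.62925959e-04, -1.03401896e-05]), 'tau': array([ 4.55356625e-03, -5.97763717e+01,  1.61390070e+00, -2.81956941e+01,
        1.28446467e-02,  4.95192318e-03, -4.86120797e-06]), 'tcp_pos': array([0.20120954, 0.6440485 , 0.40383465]), 'orientation': array([-0.98437354,  1.33864571,  0.9825771 ]), 'contact_force': array([-0.18912607, -0.76261536, -0.52641134]), 'moment': array([0.04080839, 0.0461762 , 0.02422346]), 'grip_width': 0.08505591335797774}
```

View pics/top0.png

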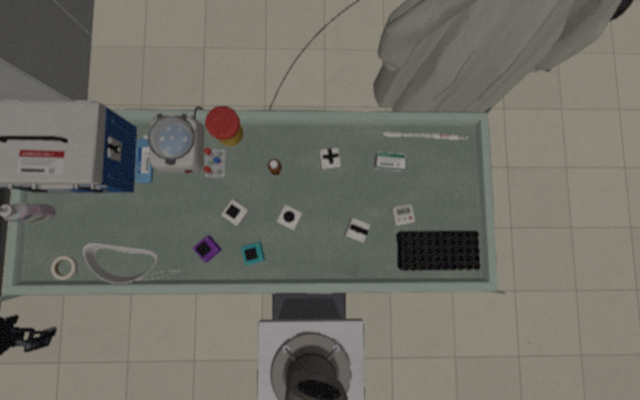

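View pics/scene0.png

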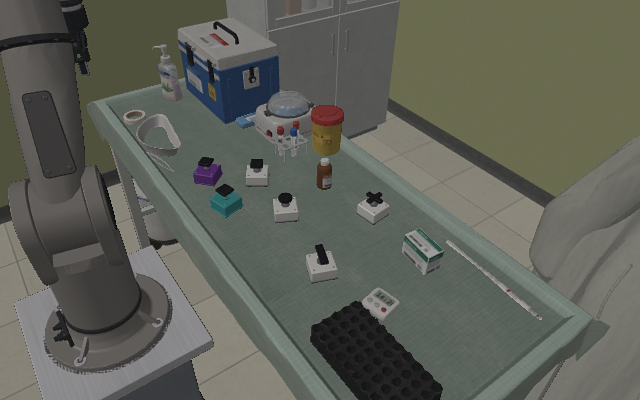

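```bash
cat > h.py <<'E'
import numpy as np, cv2
from scipy.spatial.transform import Rotation as R
from bench import *
def ray(n,uv,z):
    P=camera_params(n);T=P["world_to_cam"];d=T[:3,:3].T@np.linalg.solve(P["mtx"],[*uv,1]);c=-T[:3,:3].T@T[:3,3]
    return c+d*(z-c[2])/d[2]
def proj(n,p):
    P=camera_params(n);q=P["mtx"]@(P["world_to_cam"]@[*p,1])[:3];return q[:2]/q[2]
def to_tool(p_tip,tip=.173):
    o=get_obs();M=R.from_rotvec(o["orientation"]).as_matrix()
    return M.T@(np.array(p_tip)-o["tcp_pos"]-M[:,0]*tip)
E
python3 - <<'E'
from h import *
im={n:cv2.imread(f"pics/{n}0.png") for n in("top","scene")}
seeds=dict(round=((289,217),(285,200)),bar=((357,230),(321,254)),square=((234,212),(257,166)),cross=((330,158),(373,198)))
for k,(t,s) in seeds.items():
    for n,uv in(("top",t),("scene",s)):
        g=im[n].max(2);x,y=uv;r=18 if n=="top" else 20
        c=g[y-r:y+r,x-r:x+r]
        nn,l,st,ce=cv2.connectedComponentsWithStats((c<75).astype(np.uint8))
        i=min(range(1,nn),key=lambda i:np.hypot(*(ce[i]-r))if st[i,4]>8 else 99)
        p=ce[i]+[x-r,y-r]
        # white block
        w=((c>110)&(np.ptp(im[n][y-r:y+r,x-r:x+r].astype(int),axis=2)<35)).astype(np.uint8)
        print(k,n,p.round(1),st[i],"z.060:",ray(n,p,.060).round(4), "min",c.min())
        if n=="top":
            a=cv2.findContours(w,cv2.RETR_EXTERNAL,cv2.CHAIN_APPROX_NONE)[0];a=max(a,key=cv2.contourArea);q=cv2.minAreaRect(a)
            print("   block",np.round(q[0],1)+[x-r,y-r],np.round(q[1],1),q[2],ray(n,np.array(q[0])+[x-r,y-r],.037).round(4))
o=get_obs();M=R.from_rotvec(o["orientation"]).as_matrix();print(M.round(3))
a=cv2.resize(im["top"][140:250,200:400],None,fx=4,fy=4,interpolation=cv2.INTER_CUBIC)
cv2.imwrite("pics/crop.png",a)
E
```

```text
round top [288.6 216.3] [13 12 10 11 86] z.060: [0.4641 0.0652 0.06  ] min 11
   block [289. 217.] [19.7 19.7] 26.56505012512207 [0.4633 0.0649 0.037 ]
round scene [284.8 198.3] [ 13  12  14  15 141] z.060: [0.4608 0.0603 0.06  ] min 10
bar top [358.8 229.3] [11 13 18 10 87] z.060: [ 0.4254 -0.1427  0.06  ] min 10
   block [355.6 235.6] [19.7  8.2] 21.801410675048828 [ 0.4069 -0.136   0.037 ]
bar scene [321.3 254.2] [ 14  10  14  21 178] z.060: [ 0.4234 -0.1445  0.06  ] min 12
square top [232.5 211.1] [ 10  11  14  13 104] z.060: [0.4796 0.23   0.06  ] min 11
   block [234.2 212.3] [20.5 20.2] 33.690067291259766 [0.4776 0.2295 0.037 ]
square scene [256.3 164. ] [ 13  13  13  13 133] z.060: [0.4761 0.2248 0.06  ] min 8
cross top [330.  155.5] [11  8 15 15 86] z.060: [ 0.6477 -0.0587  0.06  ] min 12
   block [330.  157.9] [21.1 19.6] 82.87498474121094 [ 0.6456 -0.0602  0.037 ]
cross scene [374. 198.] [ 13  13  17  16 171] z.060: [ 0.6436 -0.0633  0.06  ] min 12
[[-0.    -0.955  0.298]
 [-0.002  0.298  0.954]
 [-1.    -0.    -0.002]]
```

View pics/crop.png

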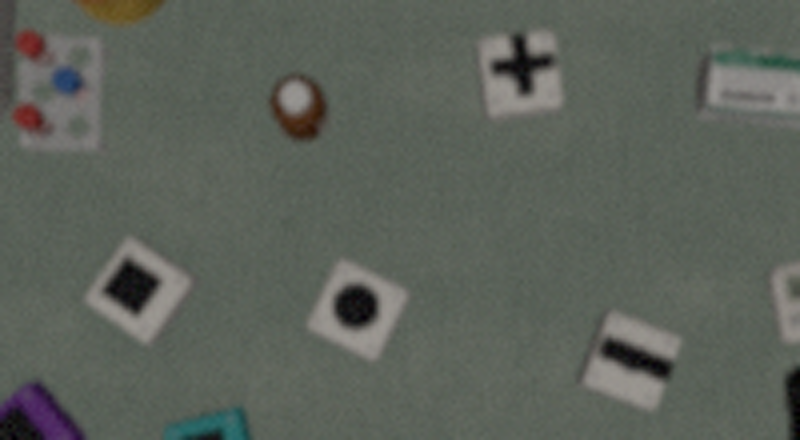

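Top view: round (289,217), bar (357,230), square (234,212) and cross (330,158), all on white blocks. The purple (207,249) and turquoise (252,253) square keys are decoys. The crop confirms the square is the white block at (234,212). I'm moving above the round key with the gripper shut.

Emit:
servo_tool(
  motion=[
    [0, -0.03, -0.034, 0, 1],
    [0, -0.06, -0.068, 0, 1],
    [0, -0.09, -0.101, 0, 1],
    [0, -0.12, -0.135, 0, 1],
    [0, -0.15, -0.168, 0, 1],
    [0, -0.18, -0.202, 0, 1],
    [0, -0.21, -0.236, 0, 1],
    [0, -0.21, -0.236, 0, 1],
  ],
  force=20,
)

```text
clock: 0.9
tcp_pos: [0.3341, 0.3502, 0.4039]
orientation: [-0.98, 1.344, 0.974]
contact_force: [-0.0, 0.8, -0.5]
grip_width: -0.0
```

```bash
python3 - <<'E'
from h import *
o=get_obs();print(o);print(to_tool([.463,.064,.1]))
E
```

```text
{'clock': 0.9, 'joints': array([-1.04461275,  0.16121429,  0.11841795,  2.0059539 , -0.01974845,
        0.97952758,  0.34231287]), 'qvel': array([-0.05009189,  0.03615459, -0.08412242, -0.05932897, -0.03202238,
       -0.01699803, -0.0656496 ]), 'tau': array([  0.86469401, -37.94180632,   1.4751422 , -25.2988708 ,
         0.11166222,   0.10408946,   0.69581352]), 'tcp_pos': array([0.33405261, 0.35021856, 0.40392104]), 'orientation': array([-0.97989215,  1.34379424,  0.97391428]), 'contact_force': array([-0.00737196,  0.83679964, -0.49968026]), 'moment': array([ 5.58353919e-02, -5.82057132e-05, -1.08213905e-02]), 'grip_width': -3.7695826099012153e-06}
[ 0.1322159  -0.210191   -0.23147245]
```

Emit:
servo_tool(
  motion=[
    [0, -0.03, -0.033, 0, 1],
    [0, -0.06, -0.066, 0, 1],
    [0, -0.09, -0.1, 0, 1],
    [0, -0.12, -0.133, 0, 1],
    [0, -0.15, -0.165, 0, 1],
    [0, -0.18, -0.198, 0, 1],
    [0.03, -0.21, -0.231, 0, 1],
    [0.06, -0.21, -0.231, 0, 1],
  ],
)

```text
clock: 1.7
tcp_pos: [0.4651, 0.0611, 0.3458]
orientation: [-0.977, 1.343, 0.965]
contact_force: [-0.9, 1.2, -0.4]
grip_width: -0.0003
```

Emit:
servo_tool(
  motion=[
    [0.02, 0, 0, 0, 1],
    [0.04, 0, 0, 0, 1],
    [0.05, 0, 0, 0, 1],
    [0.05, 0, 0, 0, 1],
  ],
)

```text
clock: 2.1
tcp_pos: [0.4648, 0.0611, 0.2947]
orientation: [-0.977, 1.345, 0.967]
contact_force: [-0.5, 0.0, 0.3]
grip_width: 0.0002
```

```bash
python3 - <<'E'
from h import *
o=get_obs();print(o["joints"],o["tcp_pos"],o["contact_force"]);print(to_tool([.463,.064,.08]))
a=cv2.cvtColor(grab_frame("scene"),cv2.COLOR_RGB2BGR)[100:300,180:440]
cv2.imwrite("pics/s1.png",cv2.resize(a,None,fx=3,fy=3,interpolation=cv2.INTER_CUBIC))
M=R.from_rotvec(o["orientation"]).as_matrix();tip=o["tcp_pos"]+M[:,0]*.173
print(tip,((proj("scene",tip)-[180,100])*3).round(), ((proj("scene",[.463,.064,.065])-[180,100])*3).round())
E
```

```text
[-0.57126545  0.30239198  0.36026481  2.15719512 -0.15261756  0.70570601
  1.14257128] [0.46483062 0.06114376 0.29467423] [-0.49022866  0.04279483  0.2815504 ]
[0.04164882 0.00342356 0.00327054]
[0.46514967 0.06007813 0.1216778 ] [317. 233.] [314. 287.]
```

View pics/s1.png

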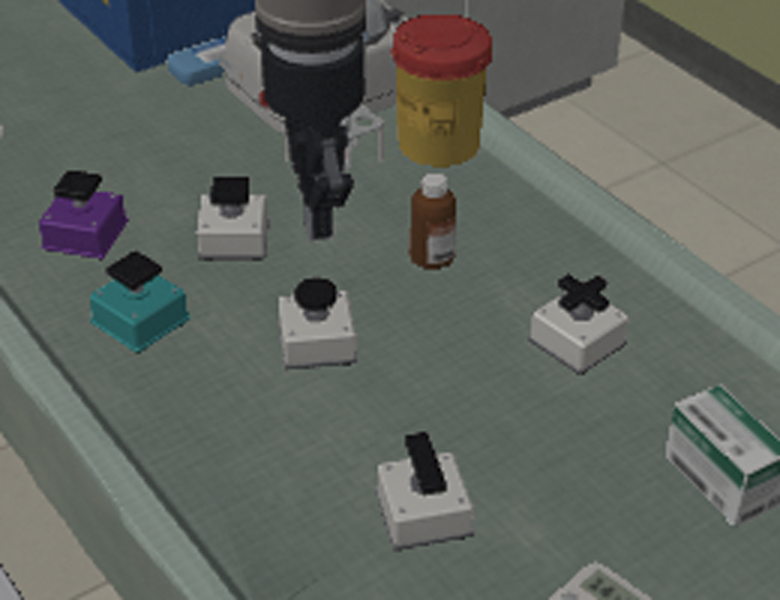

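Picture: the shut fingertips at (320,235) match the projected tip at (317,233), and the round key is directly below. I'll descend close to it, then creep.

Emit:
servo_tool(
  motion=[
    [0.015, 0.003, 0.003, 0, 1],
    [0.03, 0.003, 0.003, 0, 1],
    [0.042, 0.003, 0.003, 0, 1],
    [0.047, 0.003, 0.003, 0, 1],
    [0.05, 0.003, 0.003, 0, 1],
    [0.05, 0.003, 0.003, 0, 1],
  ],
)

```text
clock: 2.75
tcp_pos: [0.4637, 0.0647, 0.2458]
orientation: [-0.977, 1.344, 0.966]
contact_force: [0.2, -0.5, -0.4]
grip_width: -0.0004
```

Emit:
servo_tool(
  motion=[
    [0.002, 0, 0, 0, 1],
    [0.004, 0, 0, 0, 1],
    [0.006, 0, 0, 0, 1],
    [0.008, 0, 0, 0, 1],
    [0.008, 0, 0, 0, 1],
  ],
)

```text
clock: 3.25
tcp_pos: [0.4636, 0.0646, 0.2375]
orientation: [-0.977, 1.344, 0.966]
contact_force: [0.6, 0.6, 0.1]
grip_width: 0.0002
```

Emit:
servo_tool(
  motion=[
    [0.001, 0, 0, 0, 1],
    [0.002, 0, 0, 0, 1],
    [0.003, 0, 0, 0, 1],
  ],
)

```text
clock: 3.55
tcp_pos: [0.4637, 0.0646, 0.2347]
orientation: [-0.977, 1.344, 0.966]
contact_force: [-1.2, -1.4, 5.1]
grip_width: -0.0001
```

Emit:
servo_tool(
  motion=[
    [0.001, 0, 0, 0, 1],
    [0.002, 0, 0, 0, 1],
    [0.003, 0, 0, 0, 1],
  ],
)

```text
clock: 3.85
tcp_pos: [0.4637, 0.0646, 0.2317]
orientation: [-0.976, 1.344, 0.966]
contact_force: [-2.0, -0.4, 5.3]
grip_width: -0.0004
```

Emit:
servo_tool(
  motion=[
    [0.001, 0, 0, 0, 1],
    [0.002, 0, 0, 0, 1],
    [0.003, 0, 0, 0, 1],
    [0.004, 0, 0, 0, 1],
  ],
)

```text
clock: 4.25
tcp_pos: [0.4637, 0.0646, 0.2276]
orientation: [-0.976, 1.344, 0.966]
contact_force: [-1.7, -0.1, 6.3]
grip_width: -0.0003
```

Emit:
servo_tool(
  motion=[
    [0.001, 0, 0, 0, 1],
    [0.001, 0, 0, 0, 1],
  ],
)

```text
clock: 4.45
tcp_pos: [0.4638, 0.0645, 0.2266]
orientation: [-0.976, 1.344, 0.966]
contact_force: [-0.6, -0.2, 3.4]
grip_width: 0.0001
```

Emit:
servo_tool(
  motion=[
    [-0.02, 0, 0, 0, 1],
    [-0.05, 0, 0, 0, 1],
    [-0.09, 0, 0, 0, 1],
    [-0.09, 0, 0, 0, 1],
  ],
)

```text
clock: 4.85
tcp_pos: [0.4651, 0.0651, 0.3203]
orientation: [-0.977, 1.336, 0.963]
contact_force: [0.5, -0.2, 0.8]
grip_width: -0.0
```

```bash
python3 - <<'E'
from h import *
o=get_obs();print(o["joints"],o["tcp_pos"],o["contact_force"]);print(to_tool([.4245,-.143,.085]))
a=cv2.cvtColor(grab_frame("scene"),cv2.COLOR_RGB2BGR);cv2.imwrite("pics/s2f.png",a);a=a[130:290,230:410]
cv2.imwrite("pics/s2.png",cv2.resize(a,None,fx=4,fy=3.7,interpolation=cv2.INTER_CUBIC))
# blob shift of round key in scene
for f in("pics/scene0.png","pics/s2f.png"):
    g=cv2.imread(f).max(2)[180:220,265:305];n,l,s,c=cv2.connectedComponentsWithStats((g<75).astype(np.uint8));print([(s[i].tolist(),c[i].round(2).tolist()) for i in range(1,n) if s[i,4]>8])
for d in(0,.008,.011,.014):print(d,proj("scene",[.463,.064,.065-d]).round(2))
E
```

```text
[-0.60118609  0.2575202   0.38111416  2.13899487 -0.13083948  0.75723092
  1.11445066] [0.46512964 0.06511864 0.32033148] [ 0.50968162 -0.16335299  0.8335544 ]
[ 0.06244891 -0.02414011 -0.21053765]
[([13, 12, 14, 15, 141], [19.75, 18.28])]
[([13, 16, 14, 11, 126], [19.81, 20.75])]
0 [284.63 195.6 ]
0.008 [284.72 198.11]
0.011 [284.75 199.05]
0.014 [284.78 199.98]
```

View pics/s2.png

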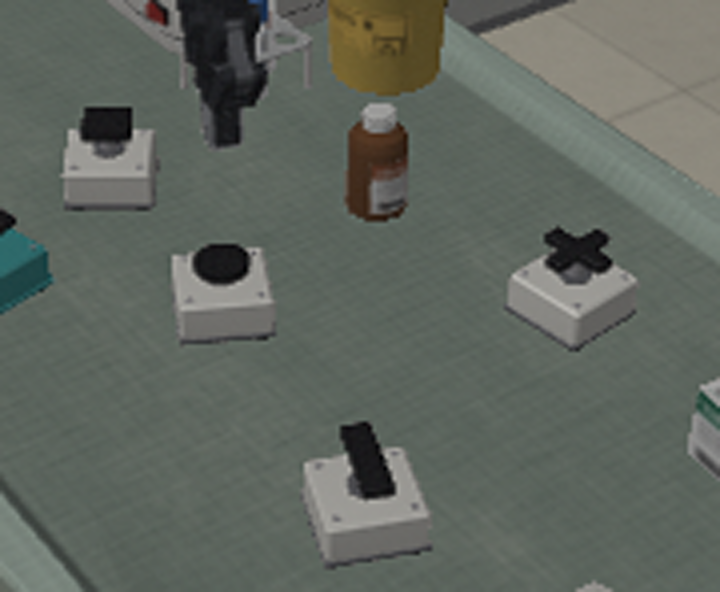

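Round key: its head now sits near the block (top edge 4 px lower, about 12 mm), and the block hasn't moved. Next is the bar key.

Emit:
servo_tool(
  motion=[
    [0, -0.004, -0.035, 0, 1],
    [0, -0.008, -0.07, 0, 1],
    [0, -0.012, -0.105, 0, 1],
    [0, -0.016, -0.14, 0, 1],
    [0, -0.02, -0.175, 0, 1],
    [0, -0.024, -0.2105, 0, 1],
    [0.02, -0.024, -0.2105, 0, 1],
    [0.04, -0.024, -0.2105, 0, 1],
  ],
)

```text
clock: 5.7
tcp_pos: [0.4208, -0.1434, 0.2776]
orientation: [-0.975, 1.34, 0.962]
contact_force: [0.2, 0.3, -1.1]
grip_width: -0.0001
```

```bash
python3 - <<'E'
from h import *
o=get_obs();print(o["joints"],o["tcp_pos"],R.from_rotvec(o["orientation"]).as_matrix().round(3)[:,0]);print(to_tool([.4245,-.143,.072]))
E
```

```text
[-0.20275407  0.30611991  0.45864702  2.22929728 -0.22222641  0.63933826
  1.66478605] [ 0.42076856 -0.14344606  0.27756691] [ 0.008 -0.004 -1.   ]
[ 0.0325867  -0.00160232  0.00184865]
```

Emit:
servo_tool(
  motion=[
    [0.012, -0.001, 0.002, 0, 1],
    [0.022, -0.002, 0.002, 0, 1],
    [0.028, -0.002, 0.002, 0, 1],
    [0.033, -0.002, 0.002, 0, 1],
    [0.033, -0.002, 0.002, 0, 1],
  ],
)

```text
clock: 6.2
tcp_pos: [0.4234, -0.1423, 0.2442]
orientation: [-0.975, 1.341, 0.963]
contact_force: [-0.1, -0.0, 0.4]
grip_width: -0.0001
```

```bash
python3 - <<'E'
from h import *
o=get_obs();print(o["tcp_pos"],to_tool([.4245,-.143,.054]))
a=cv2.cvtColor(grab_frame("scene"),cv2.COLOR_RGB2BGR)[190:300,260:390]
cv2.imwrite("pics/s3.png",cv2.resize(a,None,fx=5,fy=5,interpolation=cv2.INTER_CUBIC))
E
```

```text
[ 0.42343989 -0.14227014  0.2441622 ] [ 1.71663194e-02  2.83917276e-04 -8.69328588e-05]
```

View pics/s3.png

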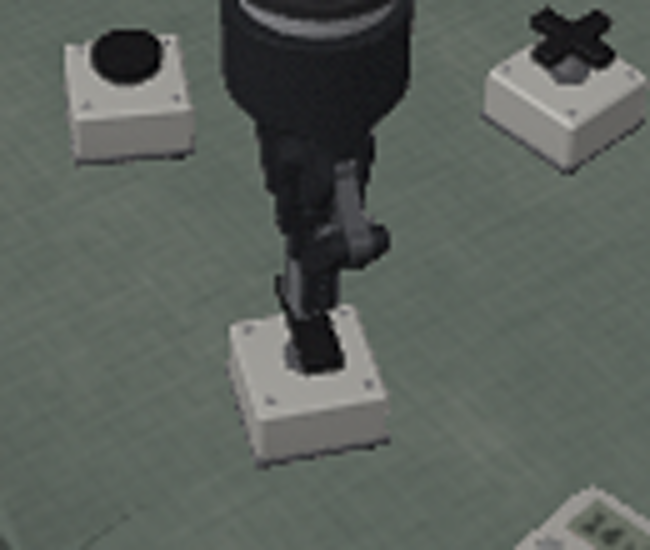

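The fingertips are over the middle of the bar, at about (310,315) in the crop. Pressing slowly.

Emit:
servo_tool(
  motion=[
    [0.003, 0, 0, 0, 1],
    [0.006, 0, 0, 0, 1],
    [0.008, 0, 0, 0, 1],
    [0.009, 0, 0, 0, 1],
    [0.01, 0, 0, 0, 1],
    [0.011, 0, 0, 0, 1],
  ],
)

```text
clock: 6.85
tcp_pos: [0.4238, -0.1423, 0.2337]
orientation: [-0.975, 1.34, 0.962]
contact_force: [-0.2, 0.6, 4.7]
grip_width: 0.0002
```

Emit:
servo_tool(
  motion=[
    [0.001, 0, 0, 0, 1],
    [0.002, 0, 0, 0, 1],
    [0.003, 0, 0, 0, 1],
    [0.004, 0, 0, 0, 1],
    [0.005, 0, 0, 0, 1],
    [0.006, 0, 0, 0, 1],
  ],
)

```text
clock: 7.45
tcp_pos: [0.4238, -0.1424, 0.2277]
orientation: [-0.975, 1.34, 0.962]
contact_force: [-1.1, 0.2, 4.8]
grip_width: 0.0002
```

Emit:
servo_tool(
  motion=[
    [0.0007, 0, 0, 0, 1],
    [0.0007, 0, 0, 0, 1],
  ],
)

```text
clock: 7.65
tcp_pos: [0.4238, -0.1424, 0.2269]
orientation: [-0.975, 1.34, 0.962]
contact_force: [-0.8, 0.9, 3.3]
grip_width: 0.0002
```

Emit:
servo_tool(
  motion=[
    [-0.02, 0, 0, 0, 1],
    [-0.05, 0, 0, 0, 1],
    [-0.09, 0, 0, 0, 1],
    [-0.09, 0, 0, 0, 1],
  ],
)

```text
clock: 8.05
tcp_pos: [0.4245, -0.1428, 0.3205]
orientation: [-0.978, 1.334, 0.957]
contact_force: [0.1, 0.8, -0.5]
grip_width: -0.0001
```

```bash
python3 - <<'E'
from h import *
o=get_obs();print(o["joints"],o["tcp_pos"],o["contact_force"]);print(to_tool([.4775,.2285,.14]))
a=cv2.cvtColor(grab_frame("scene"),cv2.COLOR_RGB2BGR);cv2.imwrite("pics/s4f.png",a);a=a[130:290,230:410]
cv2.imwrite("pics/s4.png",cv2.resize(a,None,fx=4,fy=3.7,interpolation=cv2.INTER_CUBIC))
for f in("pics/scene0.png","pics/s4f.png"):
    g=cv2.imread(f).max(2)[234:274,301:341];n,l,s,c=cv2.connectedComponentsWithStats((g<75).astype(np.uint8));print([(s[i].tolist(),c[i].round(2).tolist()) for i in range(1,n) if s[i,4]>8])
E
```

```text
[-0.25559545  0.22800224  0.50567684  2.19297217 -0.16262603  0.73877302
  1.60671949] [ 0.42446385 -0.14282048  0.32049985] [ 0.0544186   0.77407099 -0.54296184]
[0.00672281 0.07011764 0.36885655]
[([14, 10, 14, 21, 178], [20.3, 20.16])]
[([14, 13, 14, 21, 170], [20.15, 23.44])]
```

View pics/s4.png

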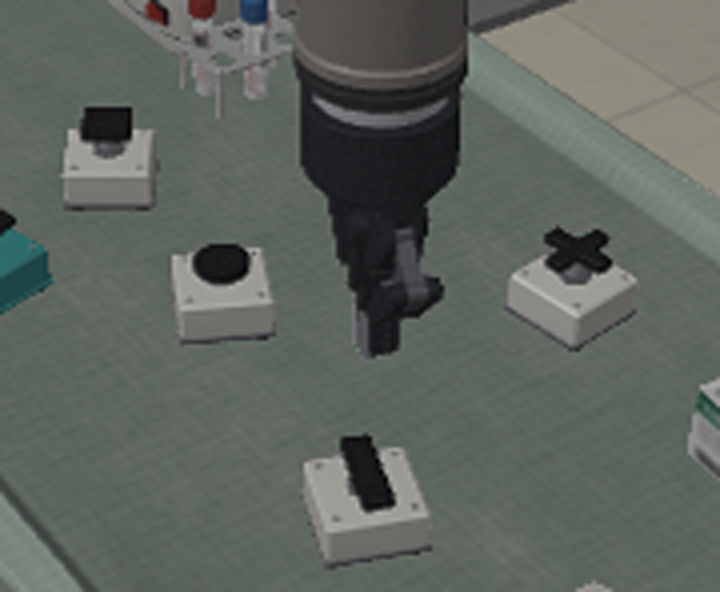

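Bar key: the head is 3.3 px lower, consistent with about 11 mm, and the block is in place. Now the square key on the white block.

Emit:
servo_tool(
  motion=[
    [0, 0.009, 0.046, 0, 1],
    [0, 0.018, 0.092, 0, 1],
    [0, 0.027, 0.138, 0, 1],
    [0, 0.035, 0.184, 0, 1],
    [0, 0.044, 0.23, 0, 1],
    [0, 0.053, 0.276, 0, 1],
    [0, 0.062, 0.322, 0, 1],
    [0, 0.07, 0.369, 0, 1],
  ],
)

```text
clock: 8.9
tcp_pos: [0.4733, 0.2317, 0.3163]
orientation: [-0.977, 1.338, 0.96]
contact_force: [0.4, -0.1, -0.2]
grip_width: 0.0
```

```bash
python3 - <<'E'
from h import *
o=get_obs();print(o["tcp_pos"],to_tool([.4775,.2285,.074]))
E
```

```text
[0.47331406 0.23165579 0.31634543] [ 0.06938927 -0.00208655 -0.00136995]
```

Emit:
servo_tool(
  motion=[
    [0.02, -0.001, -0.001, 0, 1],
    [0.04, -0.002, -0.001, 0, 1],
    [0.055, -0.002, -0.001, 0, 1],
    [0.064, -0.002, -0.001, 0, 1],
    [0.069, -0.002, -0.001, 0, 1],
    [0.069, -0.002, -0.001, 0, 1],
  ],
)

```text
clock: 9.5
tcp_pos: [0.4754, 0.2295, 0.2466]
orientation: [-0.977, 1.34, 0.96]
contact_force: [-1.3, -0.7, -0.5]
grip_width: -0.0001
```

```bash
python3 - <<'E'
from h import *
o=get_obs();print(o["tcp_pos"],to_tool([.4775,.2285,.054]))
a=cv2.cvtColor(grab_frame("scene"),cv2.COLOR_RGB2BGR)[110:220,190:320]
cv2.imwrite("pics/s5.png",cv2.resize(a,None,fx=5,fy=5,interpolation=cv2.INTER_CUBIC))
E
```

```text
[0.47544472 0.22947166 0.2465762 ] [ 0.01958946 -0.0001391   0.00020272]
```

View pics/s5.png

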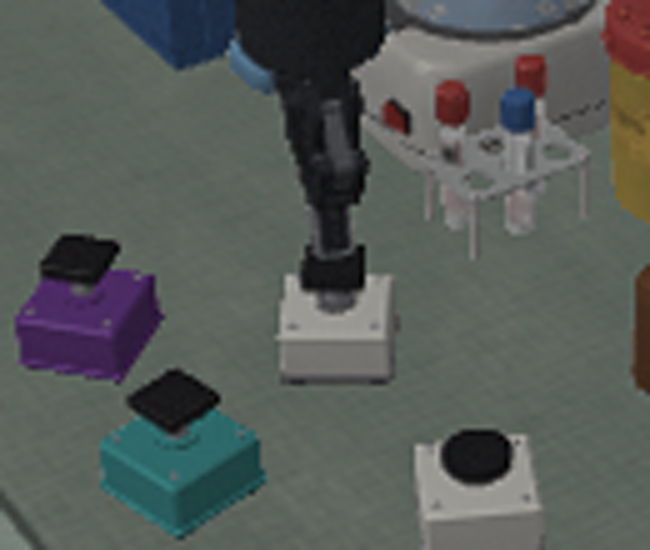

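The fingertips are centred above the square key of the white block, at (333,260) in the crop. Pressing.

Emit:
servo_tool(
  motion=[
    [0.004, 0, 0, 0, 1],
    [0.007, 0, 0, 0, 1],
    [0.009, 0, 0, 0, 1],
    [0.01, 0, 0, 0, 1],
    [0.011, 0, 0, 0, 1],
    [0.012, 0, 0, 0, 1],
    [0.013, 0, 0, 0, 1],
    [0.014, 0, 0, 0, 1],
  ],
)

```text
clock: 10.35
tcp_pos: [0.4758, 0.2295, 0.2333]
orientation: [-0.977, 1.338, 0.96]
contact_force: [-1.6, -0.1, 4.1]
grip_width: 0.0001
```

Emit:
servo_tool(
  motion=[
    [0.001, 0, 0, 0, 1],
    [0.002, 0, 0, 0, 1],
    [0.003, 0, 0, 0, 1],
    [0.004, 0, 0, 0, 1],
    [0.005, 0, 0, 0, 1],
    [0.0055, 0, 0, 0, 1],
    [0.006, 0, 0, 0, 1],
    [0.006, 0, 0, 0, 1],
  ],
)

```text
clock: 11.15
tcp_pos: [0.4759, 0.2295, 0.2273]
orientation: [-0.977, 1.339, 0.96]
contact_force: [-2.0, -0.7, 5.0]
grip_width: -0.0003
```

Emit:
servo_tool(
  motion=[
    [-0.02, 0, 0, 0, 1],
    [-0.05, 0, 0, 0, 1],
    [-0.09, 0, 0, 0, 1],
    [-0.13, 0, 0, 0, 1],
    [-0.13, 0, 0, 0, 1],
    [-0.13, 0, 0, 0, 1],
  ],
)

```text
clock: 11.75
tcp_pos: [0.4747, 0.2304, 0.3578]
orientation: [-0.977, 1.336, 0.96]
contact_force: [-0.8, -0.5, -0.9]
grip_width: -0.0001
```

```bash
python3 - <<'E'
from h import *
o=get_obs();print(o["tcp_pos"],o["contact_force"])
a=cv2.cvtColor(grab_frame("scene"),cv2.COLOR_RGB2BGR);cv2.imwrite("pics/s6f.png",a)
for k,(x,y) in dict(round=(285,200),bar=(321,254),square=(257,166),cross=(373,198)).items():
  for f in("pics/scene0.png","pics/s6f.png"):
    g=cv2.imread(f).max(2)[y-20:y+20,x-20:x+20];n,l,s,c=cv2.connectedComponentsWithStats((g<75).astype(np.uint8));print(k,[(s[i].tolist(),c[i].round(2).tolist()) for i in range(1,n) if s[i,4]>8])
a=a[110:290,190:430]
cv2.imwrite("pics/s6.png",cv2.resize(a,None,fx=3.3,fy=3.3,interpolation=cv2.INTER_CUBIC))
E
```

```text
[0.47467675 0.23036202 0.35780335] [-0.7676549  -0.46943418 -0.88485773]
round [([13, 12, 14, 15, 141], [19.75, 18.28])]
round [([13, 16, 14, 11, 127], [19.79, 20.8])]
bar [([14, 10, 14, 21, 178], [20.3, 20.16])]
bar [([14, 13, 14, 21, 170], [20.15, 23.44])]
square [([13, 13, 13, 13, 133], [19.34, 17.96])]
square [([13, 16, 14, 10, 121], [19.36, 20.33])]
cross [([13, 13, 17, 16, 171], [21.04, 19.96])]
cross [([13, 13, 17, 16, 169], [20.99, 19.91])]
```

View pics/s6.png

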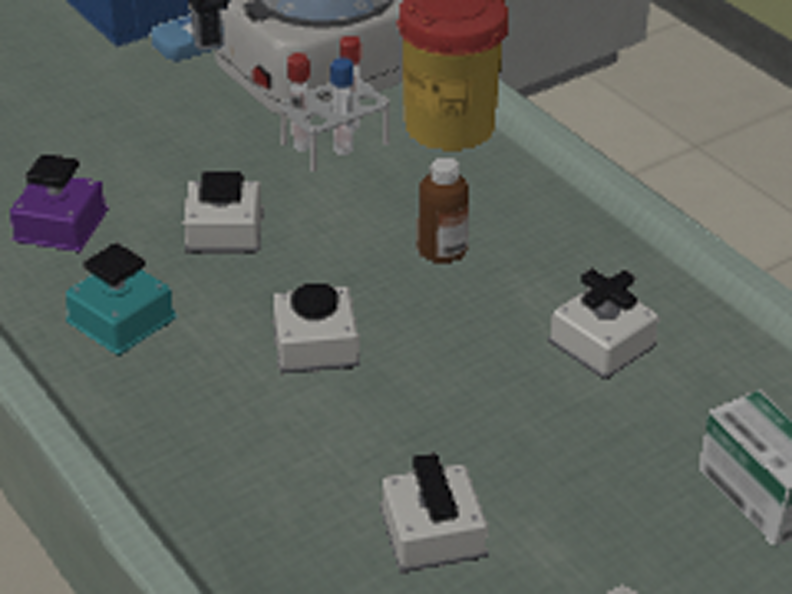

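```bash
python3 -c "
from bench import *
print(hand_in())"
```

```text
the job is handed in; nothing more can be done
None
```

I pressed the round, bar and square keys in that order with the shut fingertips, left the cross key alone, and handed the job in at about 12 s. No verdict was reported.

| Key | Depth from measured fingertip height | Depth from image shift (rough) |
|---|---|---|
| Round | about 11.4 mm | about 13 mm |
| Bar | about 11.1 mm | about 9 mm, plus up to 2 mm it may have started down |
| Square | about 10.7 mm | about 10 mm |

- **Agreement:** the two depth estimates differ by up to about 2 mm, because one pixel is about 3 mm. Both put every key past 8 mm and short of the 14 mm stop.
- **Force:** the vertical force read at most 6.3 N at the end of any press move.
- **Surroundings:** in the last scene picture the cross key is unchanged (shift under 0.1 px). The four blocks, the bottle and the carton look upright and in place. That crop barely showed the timer, so I did not check it again; the arm never went near it.
- **Robot:** the gripper was more than 100 mm above the keys and touching nothing.

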